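# Refit the keyed cover on a dryer console

### The arm

A 7-joint arm with a two-finger parallel gripper is mounted at the origin on the work surface. World frame = base frame: x ahead of the robot, y to its left, z up, the work surface at z = 0. Lengths are in m, angles in rad, forces in N, time in s.
With the tool pointing down it reaches from about 0.35 to 0.9 m from the base axis. Payload 19.9 kg.
Tool frame: the origin (TCP) lies midway between the tips of the shut fingers; the grasp point (between the pads) lies 19 mm behind it; z points along the fingers, y is the line along which they close (so a half turn about z gives the same grasp; the last joint's range is limited). The gripper opens to 94 mm and grips with 3 to 60 N. Pads are 16 mm wide; open, the fingers measure 119 mm over their backs; the gripper's body (75 mm by 177 mm) begins 78 mm behind the grasp point.
Start: joints at [1.087, 0.417, -0.01, 1.614, 0.005, 1.111, -0.053], TCP at [0.267, -0.565, 0.205] pointing down, gripper open.
Joint ranges: [-2.81, 2.81], [-0.39, 2.02], [-1.27, 1.25], [0.06, 2.57], [-1.19, 4.33], [0.19, 2], [-2.82, 2.82]. Speed limits (rad/s): [1.89, 1.89, 2.39, 2.39, 3.01, 3.01, 3.01].

### API

Orientations are given as a unit quaternion [x, y, z, w].
In Python, from plant import env gives the robot as it stands. The module is installed in compiled form; this text tells all that it offers.
- The arm moves only by the tool drive_tool, never from a script. Its argument "increments" is text: rows parted by semicolons, each of 7 numbers parted by spaces: the shift along the tool's x, y, z in units of 50 mm (1.0 is 50 mm), then the turn, a rotation vector about the tool's x, y, z in units of 6 degrees (1.0 is 6 degrees), then the opening, from 0 (shut) to 1 (fully open). In form: x y z rx ry rz gripper; .... A call has 1 to 12 rows; each row shifts and turns the commanded pose from where the row before left it, along the tool's axes as they then stand; what a row does not reach is not made up. A row lasts 1/8 s, in which the tool goes at most 62.5 mm and 10.7 degrees, less where a joint would pass 70% of its speed; a pose out of reach is approached as far as the arm can. A call is refused whole if a number of a shift passes 1 or a number of a turn 1, either way. A call with a gripper value outside its range is refused whole. The fingers move at their own pace and stop on an object; the grip force is fixed at half the most. Time passes only in rows, so rows that do not move let the fingers close. It gives the time, the measured TCP pose, the force, the opening and the grip force at its end, in the units of the state.
- env.sense(): the state, without advancing time (a new reading comes with each control period).
- env.snapshot(name): name is "scene" or "top"; returns a dict with "frame" (480x640x3 uint8, red, green, blue), "depth" (480x640 float32, m along the optical axis (not along the pixel's ray), 0 where there is no reading), "fx", "fy", "cx", "cy" (pixels), "eye" and "attitude" of the camera in the world. Camera axes: x right, y down, z forward; pixel columns grow to the right and rows downward; lengths in m; the calibration is good to about 2 mm. A picture is of the moment at which its call begins.
- env.job_done(): hands the job in; it is judged then, once.
The state is a dict: "t": time; "joints": joint angles; "dq": joint speeds; "tau": joint torques, N m; "ee_pos": TCP position; "tool_rot": TCP orientation; "wrist_force": force on the tool from outside, world axes, zero at the start; "moment": the same for the moment, N m; "finger_gap": finger opening in m; "grasp_force": force on a finger pad.
Only numpy, scipy, OpenCV 4.12 (cv2) and the standard library are available. Lean on these libraries where they do the work, as an engineer would, in place of code of your own. Each camera call takes 0.05 s, during which the arm holds its last target. There are 200 camera calls.

### The job

Slide the lid of the wooden parts box fully open, lift out the white keyed cover, turn it until its side tab matches the cutout in the sloping dryer console, and lower it into the cutout by hand (no dropping) until it sits flush all round; then let go. Leave the bottles and other small things lying around where they are.

Things in the scene. Friction and masses are not known exactly. Their poses are not given: they have to be found in the camera images.
- box: Plywood parts box, fixed to the bench, 260 (x) x 160 (y) x 58 mm high, floor and walls 5 mm. Origin: centre of its underside; z up. The half at -x, nearer the robot, is a well: inside x -125 to -2.5, y -75 to 75 mm (mouth 130 mm wide between the rails), rim at 47 mm; rails along the long sides reach 58 mm. The half at +x has a fixed top at 47 mm over which the lid slides.
- lid (a joint): Sliding wooden lid of the box, captive in its rails. 0 = shut over the well, grows in metres as it slides along the box's +x (away from the robot); 0.12 = fully open, at its stop. May start slightly open. Stays where it is left; about 1.5 N of friction.
- lid_handle (a point): Centre of the upright grip bar in the middle of the lid: bar 14 mm along the box's x, 44 mm along its y, 24 mm tall. This point lies 12 mm above the lid's top face, 65 mm above the bench. Axes as the box.
- cover: White plastic cover lying rib up on the well floor, about 0.12 kg. Plate 10 mm thick, x -28 to 28, y -45 to 45 mm, plus one tab on its +x side: x 28 to 42, y 8 to 36 mm. On top, centred, a straight grip rib, 12 mm along x, 46 mm along y, from z 10 to 36 mm. Origin: centre of the underside of the 56 x 90 mm rectangle; z towards the rib.
- cover_tab (a point): Point in the middle of the cover's tab on its underside, at x 35, y 22 mm in the cover's frame. The lowest 3 mm of the cover's whole outline is 1.5 mm smaller all round, as a lead-in.
- console: White dryer control console standing fixed on the bench, about 170 x 320 mm and 140 mm high, its sloping top falling towards the robot. Origin: centre of its underside.
- deck: Sloping top of the console, 25 degrees from level. Origin: floor of the cutout pocket, centre of its 60 x 94 mm rectangle, 85 mm above the bench; z out of the face and square to it, x up the slope, y level. Pocket 10 mm deep (face at z 10): x -30 to 30, y -47 to 47 mm plus the tab recess. Seated, the cover's frame coincides with this one within the play (2 mm each side).
- pocket_tab (a point): Point on the pocket floor at x 35, y 22 mm in the deck's frame, where the tab point of the seated cover lies. The tab recess spans x 30 to 44, y 6 to 38 mm. The deck's face spans x -90 to 100, y -210 to 110 mm; two fixed dials, 23 mm tall, stand on it at x 0, y -95 (radius 18) and y -155 (radius 24).
- pump_a: Amber pump bottle, 61 mm across, 155 mm tall, behind the console. Bystander. Origin: centre of its underside.
- pump_b: A second bottle like it beside the first. Bystander.
- dial: Spare white dial, 48 mm across, 23 mm tall, on the bench on the robot's side of the console. Bystander. Origin under its centre.
- tin: Flat round tin, 57 mm across, 20 mm tall, on the bench on the robot's side of the console. Bystander. Origin under its centre.
- driver: Screwdriver lying behind the box. Bystander.
- jar: Small jar, 54 mm across, 60 mm tall, on the bench on the robot's side of the box. Bystander. Origin under its centre.

How it is judged:
On the way, in this order (a step that is already met when the one before it is completed fails the run):
1. the lid is slid open (at least 105 of its 120 mm) (value of joint lid above 0.105 m), for 0.2 s.
2. the cover is lifted clear of the box (z of cover in the frame of box above 0.065 m), for 0.1 s.
3. the cover is put into its pocket the right way round while the fingers touch it, not dropped in (contact force between the fingers and cover above 0.5 N and z of cover in the frame of deck below 0.0075 m and distance between cover_tab and pocket_tab below 0.012 m), for 0.05 s.
At the end, for the whole second after the job is handed in: The cover lies at rest in the console's pocket, flush: within 4 mm of its place along and across the slope, 2.5 mm in depth, about 3.5 degrees of level with the face, 6 degrees in turn, its tab in the tab recess (within 6 mm), and the fingers have let it go (x of cover in the frame of deck between -0.004 and 0.004 m and y of cover in the frame of deck between -0.004 and 0.004 m and z of cover in the frame of deck between -0.0025 and 0.0025 m and distance between cover_tab and pocket_tab below 0.006 m and angle between the z axis of cover and the z axis of deck, either way round below 0.06 rad and angle between the x axis of cover and the x axis of deck, either way round below 0.1 rad and linear speed of cover below 0.01 m/s and contact force between the fingers and cover below 0.1 N); the robot touches nothing.
It fails at once if a bystander (bottles, spare dial, tin, screwdriver, jar) is moved more than 30 mm (distance of any of pump_a, pump_b, dial, tin, driver, jar from where it was at the start of the episode above 0.03 m).
It also fails if it takes over 54 s, if anything falls off the work surface, if the arm or the gripper's body presses on something with over 40 N, if the wrist force passes 120 N, or if a joint passes its speed limit or range.

## Working session

There is one attempt and no reset: what is moved stays moved. The work goes in short steps, Python scripts to look and compute and a tool call to move; the robot and the scene stay as the last step left them, time stands still between calls to the robot, and variables do not carry over. Pictures are saved under pics/ and viewed, at most 10 in all, crops included, and the job is handed in when it is done.

Besides the shell and the picture viewer there is one more tool, called after "Call:" as name(argument=value, ...) on one line, values as JSON. drive_tool: Moves the arm, as the interface text tells. Its arguments: {"type":"object","properties":{"increments":{"type":"string"}},"required":["increments"]}

```bash
mkdir -p pics; cat > h.py <<'E'
import numpy as np,cv2
from scipy.spatial.transform import Rotation as R
from plant import env
def snap(n):
    s=env.snapshot(n); a=np.array(s["attitude"])
    M=R.from_quat(a).as_matrix() if a.size==4 else a.reshape(3,3)
    v,u=np.mgrid[:480,:640]; d=s["depth"]
    P=np.stack([(u-s["cx"])/s["fx"]*d,(v-s["cy"])/s["fy"]*d,d],-1)@M.T+np.array(s["eye"])
    P[d==0]=np.nan
    return s,P,M
def save(f,n): cv2.imwrite("pics/"+n,cv2.cvtColor(f,cv2.COLOR_RGB2BGR))
E
python3 - <<'E'
from h import *
for n in("scene","top"):
    s,P,M=snap(n); save(s["frame"],n+"0.png"); np.savez(n+"0.npz",P=P,f=s["frame"]); print(n,s["eye"],s["attitude"],s["fx"])
print(env.sense())
E
```

```text
scene [1.12796724 0.10102501 0.75038248] [ 0.56794659  0.73527692 -0.29426901 -0.22407649] 479.84771570407383
top [ 0.40022902 -0.04245915  1.27163138] [ 0.71013823 -0.70185788  0.03701171 -0.04158533] 600.3580932968902
{'t': 0.1, 'joints': array([ 1.08755577,  0.4179168 , -0.01029497,  1.61409647,  0.00468435,
        1.11069178, -0.05297688]), 'dq': array([-0.00035258, -0.00109403, -0.00154486, -0.00215446, -0.0001245 ,
        0.0011835 , -0.00041245]), 'tau': array([ 1.12120440e-03, -8.52584338e+01,  6.39696792e-01, -4.26697469e+01,
       -4.89033444e-02,  1.63750083e-02,  1.41907410e-05]), 'ee_pos': array([ 0.26704464, -0.56471113,  0.20489366]), 'tool_rot': array([ 9.75705180e-01,  2.19086983e-01, -1.55218314e-04, -5.21660193e-04]), 'wrist_force': array([ 0.43494468, -0.13286058, -0.02235942]), 'moment': array([-0.0157232 , -0.00479724,  0.0082783 ]), 'grasp_force': 0.0, 'finger_gap': 0.09395518115342857}
```

View pics/top0.png

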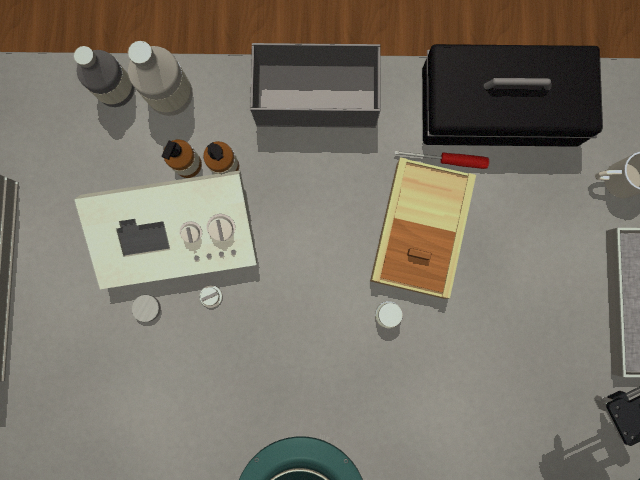

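View pics/scene0.png

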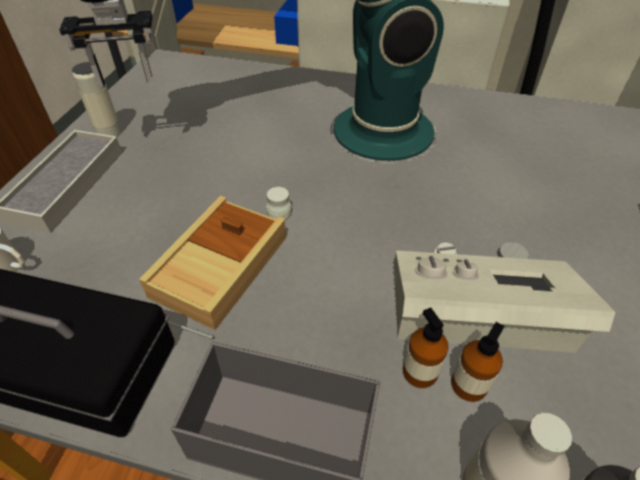

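The top view shows the box at about (425,228) with its lid handle at (419,255). The console is at (165,230), with the pocket at (143,238) and its tab at the upper left (128,224). The jar is at (389,315), the tin at (146,308) and the dial at (210,297).

```bash
python3 - <<'E'
from h import *
d=np.load("top0.npz");P=d["P"];f=d["f"].astype(int)
# deck plane
m=np.zeros((480,640),bool); m[180:285,80:255]=1
z=P[...,2]; fl=m&(z>.06)&(f.min(-1)>170)
X=P[fl]; 
for _ in range(5):
    A=np.c_[X[:,:2],np.ones(len(X))]; c=np.linalg.lstsq(A,X[:,2],rcond=None)[0]; r=X[:,2]-A@c; X=X[abs(r)<max(.003,2*r.std()*0+.003)] if _ else X[abs(r)<.02]
n=np.array([-c[0],-c[1],1]);n/=np.linalg.norm(n); print("slope",np.degrees(np.arccos(n[2])),"n",n,len(X),r.std())
h=np.array([-n[0],-n[1]]);yaw=np.arctan2(h[1],h[0]);print("deck yaw",np.degrees(yaw))
s=np.radians(25);D=np.stack([[np.cos(yaw)*np.cos(s),np.sin(yaw)*np.cos(s),np.sin(s)],[-np.sin(yaw),np.cos(yaw),0],[-np.cos(yaw)*np.sin(s),-np.sin(yaw)*np.sin(s),np.cos(s)]],1)
print(D)
# pocket: points depressed below face
A=np.c_[P.reshape(-1,3)[:,:2],np.ones(480*640)]
dz=((P.reshape(-1,3)[:,2]-A@c)*n[2]).reshape(480,640)
pm=np.zeros_like(m);pm[212:262,108:178]=1
dark=pm&(f.max(-1)<120)
print("pocket depth med",np.median(dz[dark]),dark.sum())
Q=P[dark]@D; print("pocket pts deck z",np.median(Q[:,2]), "x pct",np.percentile(Q[:,0],[1,50,99]),"y",np.percentile(Q[:,1],[1,50,99]))
# mask extents on face plane: rect centre via minAreaRect of body
print("floor dep mask", np.percentile(dz[dark],[5,50,95]))
# lower corner fit: intersect rays w/ floor plane -> use floor-depth points in dark
k=dark&(dz<-.006); Q=P[k]@D
ys=np.arange(Q[:,1].min(),Q[:,1].max(),.006)
for y in ys:
    q=Q[abs(Q[:,1]-y)<.003,0]; 
    if len(q):print("y %.4f x %.4f %.4f"%(y,q.min(),q.max()))
# box
g=np.zeros_like(m);g[155:300,365:480]=1
wood=g&(z>.04)&(z<.075)&(f[...,0]-f[...,2]>40)
rim=wood&(z>.0535)&(z<.0625)
(cx,cy),(w,hh),a=cv2.minAreaRect(P[wood][:,:2].astype(np.float32));print("box",cx,cy,w,hh,a)
(cx,cy),(w,hh),a=cv2.minAreaRect(P[rim][:,:2].astype(np.float32));print("rim",cx,cy,w,hh,a)
H=g&(z>.066)&(z<.09);print("handle",H.sum(),cv2.minAreaRect(P[H][:,:2].astype(np.float32)),np.median(P[H],0))
for nme,(u0,u1,v0,v1) in dict(tin=(130,162,293,325),dial=(197,225,284,310),jar=(374,406,300,330)).items():
    p=P[v0:v1,u0:u1].reshape(-1,3);p=p[p[:,2]>.012];print(nme,np.median(p,0))
E
```

```text
slope 24.859984526636087 n [-0.41493577 -0.06757472  0.90733785] 8523 0.001529309468028242
deck yaw 9.249750254750564
[[ 0.89452313 -0.16073826 -0.41712298]
 [ 0.14567834  0.98699707 -0.06793093]
 [ 0.42261826  0.          0.90630779]]
pocket depth med nan 1418
pocket pts deck z nan x pct [nan nan nan] y [nan nan nan]
floor dep mask [nan nan nan]
y 0.1828 x 0.5318 0.5870
y 0.1888 x 0.5319 0.5883
y 0.1948 x 0.5305 0.5887
y 0.2008 x 0.5314 0.5874
y 0.2068 x 0.5315 0.5885
y 0.2128 x 0.5309 0.5876
y 0.2188 x 0.5314 0.5887
y 0.2248 x 0.5311 0.5872
y 0.2308 x 0.5314 0.5885
y 0.2368 x 0.5313 0.6024
y 0.2428 x 0.5315 0.6026
y 0.2488 x 0.5308 0.6019
y 0.2548 x 0.5315 0.6023
y 0.2608 x 0.5326 0.6012
y 0.2668 x 0.5308 0.6018
y 0.2728 x 0.5308 0.5870
box 0.5673803091049194 -0.2453640103340149 0.16134753823280334 0.26201191544532776 77.28308868408203
rim 0.5669172406196594 -0.2449837028980255 0.16091535985469818 0.2602044641971588 77.33158111572266
handle 169 ((0.545431911945343, -0.25260868668556213), (0.1459353119134903, 0.09409008175134659), 86.58488464355469) [ 0.50902326 -0.23139811  0.07756075]
tin [0.39495382 0.32787204 0.02090126]
dial [0.42116537 0.19538061 0.021071  ]
jar [ 0.38869618 -0.17135587  0.05983793]
```

```bash
cat >> h.py <<'E'
def down(deg,tilt=None):
    "tool pointing down, tool y at world angle deg"
    a=np.radians(deg); y=np.array([np.cos(a),np.sin(a),0]); z=np.array([0,0,-1.])
    return R.from_matrix(np.stack([np.cross(y,z),y,z],1))
BX=np.array([.567,-.245,0]); BR=R.from_euler('z',-12.7,degrees=True)
yw=9.25
DR=R.from_euler('z',yw,degrees=True)*R.from_euler('y',-25,degrees=True)
DP=np.array([.5353,.3172,.085])
def plan(wps,g,s=None):
    "wps: list of (pos,R,n)"
    s=s or env.sense(); p=np.array(s["ee_pos"]); q=R.from_quat(s["tool_rot"]); out=[]
    for tp,tq,n in wps:
        for k in range(n):
            f=1/(n-k); d=q.inv().apply((np.array(tp)-p)*f)/.05
            r=(q.inv()*tq).as_rotvec()*f/np.radians(6)
            d=np.round(d,2); r=np.round(r,2)
            out.append(" ".join("%g"%v for v in [*d,*r,g])+("  !!" if max(abs(d).max(),abs(r).max())>1 else ""))
            p=p+q.apply(d*.05); q=q*R.from_rotvec(r*np.radians(6))
    print("; ".join(out)); print("end",p.round(4),q.as_quat().round(3))
def state():
    s=env.sense(); q=R.from_quat(s["tool_rot"]).as_matrix(); print(round(s["t"],2),s["ee_pos"].round(4),"y ang",np.degrees(np.arctan2(q[1,1],q[0,1])).round(1),"gap",s["finger_gap"].round(4),"gf",round(float(s["grasp_force"]),2),"F",s["wrist_force"].round(1),"J",s["joints"].round(2)); return s
E
python3 - <<'E'
from h import *
h=BX+BR.apply([-.061,0,0]); print(h)
T=down(-12.7)
plan([((h[0],h[1],.13),T,10)],.5)
E
```

```text
[ 0.50749239 -0.23158938  0.        ]
0.72 -0.4 0.15 -0 -0 -0.87 0.5; 0.75 -0.33 0.15 -0 -0 -0.87 0.5; 0.78 -0.26 0.15 -0 -0 -0.87 0.5; 0.8 -0.19 0.15 -0 -0 -0.86 0.5; 0.81 -0.11 0.15 -0 -0 -0.87 0.5; 0.82 -0.04 0.15 -0 -0 -0.86 0.5; 0.82 0.03 0.15 -0 -0 -0.87 0.5; 0.82 0.11 0.15 -0 -0 -0.86 0.5; 0.8 0.18 0.15 -0 -0 -0.87 0.5; 0.78 0.26 0.15 -0.01 -0.01 -0.86 0.5
end [ 0.5076 -0.2316  0.1301] [ 0.781  0.624 -0.     0.   ]
```

Call:
drive_tool(increments="0.72 -0.4 0.15 0 0 -0.87 0.5; 0.75 -0.33 0.15 0 0 -0.87 0.5; 0.78 -0.26 0.15 0 0 -0.87 0.5; 0.8 -0.19 0.15 0 0 -0.86 0.5; 0.81 -0.11 0.15 0 0 -0.87 0.5; 0.82 -0.04 0.15 0 0 -0.86 0.5; 0.82 0.03 0.15 0 0 -0.87 0.5; 0.82 0.11 0.15 0 0 -0.86 0.5; 0.8 0.18 0.15 0 0 -0.87 0.5; 0.78 0.26 0.15 0 0 -0.86 0.5; 0 0 0 0 0 0 0.5")

```text
t: 1.48
ee_pos: [0.5089, -0.2289, 0.1297]
tool_rot: [0.779, 0.627, 0.0, -0.001]
wrist_force: [-0.7, -0.5, 0.2]
finger_gap: 0.0471
grasp_force: 0.0
```

```bash
python3 - <<'E'
from h import *
state(); h=BX+BR.apply([-.061,0,0]); T=down(-12.7)
plan([((h[0],h[1],.06),T,3)],.5)
e=h+BR.apply([.117+.0165,0,0])
plan([((h[0],h[1],.06),T,3),((e[0],e[1],.06),T,7)],.5)
E
```

```text
Traceback (most recent call last):
  File "h.py", line 32, in state
    s=env.sense(); q=R.from_quat(s["tool_rot"]).as_matrix(); print(round(s["t"],2),s["ee_pos"].round(4),"y ang",np.degrees(np.arctan2(q[1,1],q[0,1])).round(1),"gap",s["finger_gap"].round(4),"gf",round(float(s["grasp_force"]),2),"F",s["wrist_force"].round(1),"J",s["joints"].round(2)); return s
                                                                                                                                                                     ^^^^^^^^^^^^^^^^^^^^^
AttributeError: 'float' object has no attribute 'round'
```

```bash
sed -i 's/s\["finger_gap"\].round(4)/round(float(s["finger_gap"]),4)/' h.py; python3 - <<'E'
from h import *
state(); h=BX+BR.apply([-.061,0,0]); T=down(-12.7)
e=h+BR.apply([.116+.0165,0,0])
plan([((h[0],h[1],.06),T,3),((e[0],e[1],.06),T,7)],.5)
E
```

```text
1.48 [ 0.5089 -0.2289  0.1297] y ang -12.4 gap 0.0471 gf 0.0 F [-0.7 -0.5  0.2] J [ 0.64  0.41 -0.34  1.84  0.16  0.92  0.01]
-0.02 -0 0.46 -0 -0 0.02 0.5; -0.02 -0.01 0.47 -0 -0.01 0.01 0.5; -0.02 -0 0.46 -0.01 -0 0.02 0.5; 0 0.38 0 0 -0 -0 0.5; 0 0.38 0 0 -0 -0 0.5; 0 0.38 0 0 -0 -0 0.5; 0 0.38 0 0 -0 -0 0.5; 0 0.38 0 0 -0 -0 0.5; 0 0.37 0 0 -0 -0 0.5; 0 0.38 0 0 -0 -0 0.5
end [ 0.6369 -0.2608  0.0602] [ 0.781  0.624  0.    -0.   ]
```

Call:
drive_tool(increments="-0.02 0 0.46 0 0 0.02 0.5; -0.02 -0.01 0.47 0 0 0.01 0.5; -0.02 0 0.46 0 0 0.02 0.5; 0 0.38 0 0 0 0 0.5; 0 0.38 0 0 0 0 0.5; 0 0.38 0 0 0 0 0.5; 0 0.38 0 0 0 0 0.5; 0 0.38 0 0 0 0 0.5; 0 0.37 0 0 0 0 0.5; 0 0.38 0 0 0 0 0.5; 0 0 0 0 0 0 0.5; 0 0 0 0 0 0 0.5")

```text
t: 2.98
ee_pos: [0.6346, -0.2655, 0.0603]
tool_rot: [0.783, 0.622, -0.001, -0.001]
wrist_force: [-3.3, 0.3, -2.3]
finger_gap: 0.0471
grasp_force: 1.5
```

```bash
python3 - <<'E'
from h import *
state(); s,P,M=snap("top"); np.savez("top1.npz",P=P,f=s["frame"])
save(cv2.resize(s["frame"][150:310,350:510],None,fx=3.5,fy=3.5,interpolation=cv2.INTER_CUBIC),"top1.png")
plan([((.6369,-.2608,.16),down(-12.7),3)],.5)
E
```

```text
2.98 [ 0.6346 -0.2655  0.0603] y ang -13.1 gap 0.0471 gf 1.53 F [-3.3  0.3 -2.3] J [ 0.55  0.7  -0.29  1.54  0.23  0.94 -0.04]
0.03 0.01 -0.66 -0.01 0 -0.02 0.5; 0.04 0.01 -0.67 -0 0 -0.02 0.5; 0.03 0 -0.66 -0.01 0 -0.03 0.5
end [ 0.6368 -0.2608  0.1599] [0.781 0.625 0.    0.   ]
```

View pics/top1.png

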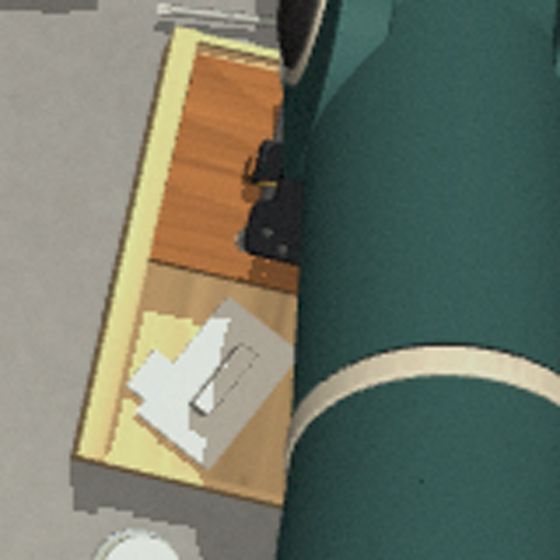

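The lid is open (handle near crop (265,165)). The cover lies in the well with its rib from (203,405) to (247,350) and its tab on the left at (145,378), so it is turned by a large angle.

Call:
drive_tool(increments="0 -0.1 -0.6 0 0 0 1; 0 -0.2 -0.9 0 0 0 1; 0 -0.3 -0.9 0 0 0 1; 0.8 -0.5 0 0 0 0 1; 0.8 -0.5 0 0 0 0 1; 0 0 0 0 0 0 1")

```text
t: 3.78
ee_pos: [0.5755, -0.1658, 0.1819]
tool_rot: [0.782, 0.624, 0.001, 0.0]
wrist_force: [0.8, -0.3, 0.3]
finger_gap: 0.0935
grasp_force: 0.0
```

```bash
cat > cov.py <<'E'
from h import *
from scipy.optimize import minimize
state()
def an(P):
    B=BR.inv().apply((P.reshape(-1,3)-BX)).reshape(P.shape)
    ins=(B[...,0]>-.123)&(B[...,0]<-.005)&(abs(B[...,1])<.073)
    rib=ins&(B[...,2]>.036)&(B[...,2]<.046); pl=ins&(B[...,2]>.0105)&(B[...,2]<.02)
    return B,rib,pl
s,P,M=snap("top"); B,rib,pl=an(P); print("rib",rib.sum(),"plate",pl.sum())
r=P[rib][:,:2].astype(np.float32); print(cv2.minAreaRect(r))
q=P[pl][:,:2]; print("plate mean",q.mean(0),np.median(P[pl][:,2]))
def model(p,x0,y0,a):
    c,s_=np.cos(a),np.sin(a); d=p-[x0,y0]; x=d[:,0]*c+d[:,1]*s_; y=-d[:,0]*s_+d[:,1]*c
    o1=np.maximum(abs(x)-.028,abs(y)-.045); o2=np.maximum(abs(x-.033)-.009,abs(y-.022)-.014); return np.minimum(o1,o2)
c0=r.mean(0)
g=np.mgrid[-.07:.07:.002,-.07:.07:.002].reshape(2,-1).T
allp=P[(B[...,2]>.0)&(B[...,2]<.009)&(abs(B[...,1])<.073)&(B[...,0]>-.123)&(B[...,0]<-.005)][:,:2]
def cost(v):
    a=np.clip(model(q,*v)+.0,0,.01); b=np.clip(-model(allp,*v),0,.01); return (a**2).sum()+(b**2).sum()
best=min((minimize(cost,[c0[0],c0[1],t],method="Nelder-Mead",options=dict(xatol=1e-4,fatol=1e-9)) for t in np.arange(0,2*np.pi,.5)),key=lambda o:o.fun)
print("cover",best.x[:2],np.degrees(best.x[2])%360,best.fun)
save(cv2.resize(s["frame"][150:310,350:510],None,fx=3.5,fy=3.5,interpolation=cv2.INTER_CUBIC),"top2.png")
E
python3 cov.py
```

```text
3.77 [ 0.5755 -0.1658  0.1819] y ang -12.8 gap 0.0935 gf 0.0 F [ 0.8 -0.3  0.3] J [ 0.5   0.42 -0.35  1.7   0.16  1.06 -0.13]
rib 0 plate 0
((0.0, 0.0), (0.0, 0.0), 0.0)
plate mean [nan nan] nan
cover [nan nan] 0.0 0.0cov.py:11: RuntimeWarning: Mean of empty slice.
  q=P[pl][:,:2]; print("plate mean",q.mean(0),np.median(P[pl][:,2]))
  ret = um.true_divide(
  return _methods._mean(a, axis=axis, dtype=dtype,
  ret = ret.dtype.type(ret / rcount)
cov.py:15: RuntimeWarning: Mean of empty slice.
  c0=r.mean(0)
```

View pics/top2.png

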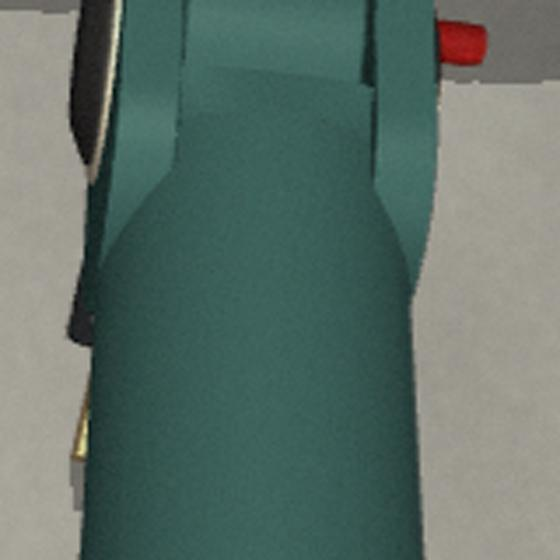

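The arm hides the box in this view, so I'll move it further left.

Call:
drive_tool(increments="0.9 0 0 0 0 0 1; 0.9 0 0 0 0 0 1; 0.9 0 0 0 0 0 1; 0.9 0 0 0 0 0 1; 0 0 0 0 0 0 1")

```text
t: 4.45
ee_pos: [0.6171, 0.0093, 0.1809]
tool_rot: [0.782, 0.624, 0.001, -0.0]
wrist_force: [-0.6, -0.2, 0.6]
finger_gap: 0.0939
grasp_force: 0.0
```

```bash
python3 cov.py
```

```text
4.45 [0.6171 0.0093 0.1809] y ang -12.8 gap 0.0939 gf 0.0 F [-0.6 -0.2  0.6] J [ 0.24  0.46 -0.4   1.65  0.2   1.08 -0.45]
rib 127 plate 1117
((0.5038097500801086, -0.22576867043972015), (0.011984235607087612, 0.04564749449491501), 51.60898208618164)
plate mean [ 0.5042874  -0.22354131] 0.015534025345776525
cover [ 0.50559548 -0.22685327] 52.317838844843514 0.007087841124788283
```

View pics/top2.png

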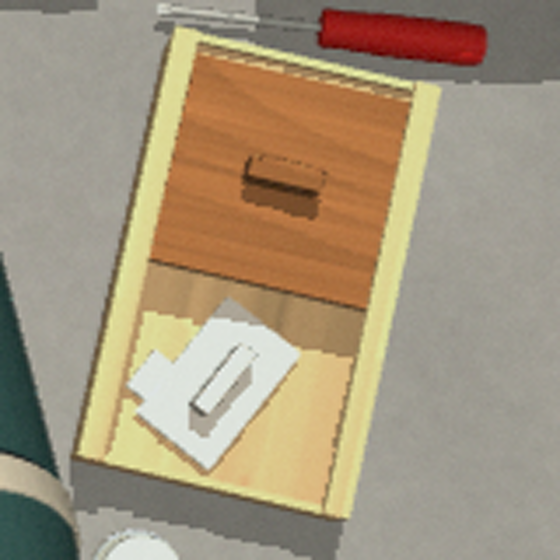

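The well is open and the cover is clear of the lid edge. Its rib centre is at crop (225,378) and its tab is at (150,378) on the left, which fits a cover yaw of about 52°.

```bash
python3 - <<'E'
from h import *
s,P,M=snap("top"); B=BR.inv().apply(P.reshape(-1,3)-BX)
k=(abs(B[:,0]-.06)<.05)&(abs(B[:,1])<.05)&(B[:,2]>.07)&(B[:,2]<.082); print("handle local",np.median(B[k],0),np.ptp(B[k],axis=0))
plan([((.504,-.226,.11),down(52),11)],.4)
E
```

```text
handle local [5.44652189e-02 2.84284848e-05 7.70536783e-02] [0.01509201 0.04361162 0.01098003]
-0.46 -0.1 0.13 -0 0 -0.99 0.4; -0.44 -0.15 0.13 -0 0 -0.99 0.4; -0.42 -0.2 0.13 -0 0 -0.99 0.4; -0.4 -0.24 0.13 -0 0 -0.98 0.4; -0.38 -0.28 0.13 -0 0 -0.99 0.4; -0.34 -0.32 0.13 -0 0 -0.98 0.4; -0.31 -0.35 0.13 -0 0 -0.99 0.4; -0.27 -0.38 0.13 -0 0 -0.98 0.4; -0.24 -0.41 0.13 -0 0 -0.99 0.4; -0.19 -0.43 0.12 -0 0 -0.98 0.4; -0.15 -0.44 0.13 -0 0 -0.99 0.4
end [ 0.504  -0.2262  0.1098] [ 0.325  0.946 -0.     0.   ]
```

Call:
drive_tool(increments="-0.46 -0.1 0.13 0 0 -0.99 0.4; -0.44 -0.15 0.13 0 0 -0.99 0.4; -0.42 -0.2 0.13 0 0 -0.99 0.4; -0.4 -0.24 0.13 0 0 -0.98 0.4; -0.38 -0.28 0.13 0 0 -0.99 0.4; -0.34 -0.32 0.13 0 0 -0.98 0.4; -0.31 -0.35 0.13 0 0 -0.99 0.4; -0.27 -0.38 0.13 0 0 -0.98 0.4; -0.24 -0.41 0.13 0 0 -0.99 0.4; -0.19 -0.43 0.12 0 0 -0.98 0.4; -0.15 -0.44 0.13 0 0 -0.99 0.4; 0 0 0 0 0 0 0.4")

```text
t: 6.05
ee_pos: [0.5022, -0.2284, 0.1094]
tool_rot: [0.327, 0.945, -0.0, -0.001]
wrist_force: [0.3, 0.1, -0.2]
finger_gap: 0.0373
grasp_force: 0.0
```

```bash
python3 - <<'E'
from h import *
state()
plan([((.504,-.226,.021),down(52),4)],.4)
E
```

```text
6.05 [ 0.5022 -0.2284  0.1094] y ang 51.8 gap 0.0373 gf 0.0 F [ 0.3  0.1 -0.2] J [ 0.82  0.46 -0.56  1.87  0.31  0.9   1.01]
0 0.02 0.44 -0 -0 -0.01 0.4; 0 0.01 0.44 -0 -0 -0.01 0.4; 0 0.02 0.44 -0.01 -0 -0.01 0.4; 0 0.01 0.45 -0 -0.01 -0.01 0.4
end [ 0.504  -0.2261  0.0209] [ 0.325  0.946 -0.     0.   ]
```

Call:
drive_tool(increments="0 0.02 0.44 0 0 0 0.4; 0 0.01 0.44 0 0 0 0.4; 0 0.02 0.44 0 0 0 0.4; 0 0.01 0.43 0 0 0 0.4; 0 0 0 0 0 0 0.4; 0 0 0 0 0 0 0; 0 0 0 0 0 0 0; 0 0 0 0 0 0 0; 0 0 0 0 0 0 0; 0 0 0 0 0 0 0")

```text
t: 7.3
ee_pos: [0.506, -0.223, 0.0231]
tool_rot: [0.325, 0.946, -0.0, 0.0]
wrist_force: [-1.9, -1.4, 8.0]
finger_gap: 0.0119
grasp_force: 30.0
```

```bash
python3 - <<'E'
from h import *
state()
plan([((.5037,-.2261,.2),down(52),6)],0)
E
```

```text
7.3 [ 0.506  -0.223   0.0231] y ang 52.0 gap 0.0119 gf 30.0 F [-1.9 -1.4  8. ] J [ 0.75  0.59 -0.5   1.91  0.4   0.74  0.93]
-0 -0.01 -0.59 -0 0 0 0; -0 -0.01 -0.59 -0 0 0 0; -0 -0.01 -0.59 -0 0 0 0; -0 -0.02 -0.59 -0 0 0 0; -0 -0.01 -0.59 -0 0 0 0; -0 -0.02 -0.59 -0 0.01 0.01 0
end [ 0.5034 -0.2261  0.2001] [ 0.326  0.945 -0.    -0.   ]
```

Call:
drive_tool(increments="0 0 -0.3 0 0 0 0; 0 0 -0.59 0 0 0 0; 0 0 -0.7 0 0 0 0; 0 0 -0.8 0 0 0 0; 0 0 -0.8 0 0 0 0; 0 0 -0.6 0 0 0 0; 0 0 0 0 0 0 0")

```text
t: 8.18
ee_pos: [0.5067, -0.2227, 0.2148]
tool_rot: [0.325, 0.946, -0.0, 0.002]
wrist_force: [0.2, -0.6, -1.5]
finger_gap: 0.0117
grasp_force: 30.0
```

```bash
cat >> h.py <<'E'
OFF=np.array([0,0,.0181]) # TCP in cover frame
FL=R.from_matrix(np.array([[0,1,0],[1,0,0],[0,0,-1.]]))  # tool in cover: y=cover x, x=cover y, z=-z
def place(dz,dx=0,dy=0):
    "tool pose with cover at deck coords"
    return DP+DR.apply(OFF+[dx,dy,dz]), DR*FL
E
python3 - <<'E'
from h import *
state(); p,q=place(.05); print(p,q.as_quat())
plan([((.5,-.1,.23),down(45),4),(p,q,10)],0)
E
```

```text
8.18 [ 0.5067 -0.2227  0.2148] y ang 52.1 gap 0.0117 gf 30.0 F [ 0.2 -0.6 -1.5] J [ 0.86  0.33 -0.62  1.77  0.22  1.1   1.08]
[0.50689394 0.31257378 0.14671956] [0.6324324  0.74376283 0.16488825 0.14020689]
0.4 0.46 -0.08 0 0.01 0.3 0; 0.42 0.45 -0.08 0 0.01 0.29 0; 0.43 0.44 -0.07 0 0.01 0.3 0; 0.45 0.43 -0.08 0.01 0.01 0.29 0; 0.57 0.59 0.17 -0.4 -0.13 0.59 0; 0.61 0.55 0.18 -0.4 -0.13 0.59 0; 0.65 0.5 0.2 -0.4 -0.13 0.59 0; 0.68 0.45 0.21 -0.4 -0.13 0.58 0; 0.71 0.4 0.21 -0.41 -0.13 0.59 0; 0.73 0.35 0.22 -0.4 -0.13 0.58 0; 0.76 0.29 0.23 -0.41 -0.13 0.59 0; 0.77 0.24 0.23 -0.4 -0.13 0.58 0; 0.79 0.18 0.22 -0.41 -0.13 0.59 0; 0.81 0.13 0.22 -0.4 -0.13 0.58 0
end [0.5071 0.3128 0.1467] [0.632 0.744 0.165 0.14 ]
```

```bash
python3 - <<'E'
from h import *
p,q=place(.08)
plan([((.5,-.1,.25),down(45),3),(p,q,9)],0)
E
```

```text
0.54 0.62 -0.24 0 0.01 0.39 0; 0.56 0.59 -0.23 0 0.01 0.4 0; 0.59 0.57 -0.24 0.01 0.02 0.39 0; 0.65 0.64 0.17 -0.45 -0.14 0.65 0; 0.7 0.58 0.19 -0.45 -0.15 0.65 0; 0.74 0.52 0.2 -0.45 -0.14 0.65 0; 0.77 0.46 0.22 -0.45 -0.15 0.65 0; 0.81 0.4 0.22 -0.45 -0.15 0.65 0; 0.84 0.33 0.23 -0.45 -0.14 0.65 0; 0.86 0.27 0.23 -0.44 -0.15 0.65 0; 0.88 0.19 0.22 -0.45 -0.14 0.66 0; 0.89 0.13 0.22 -0.44 -0.15 0.65 0
end [0.4945 0.3105 0.1741] [0.632 0.744 0.165 0.14 ]
```

Call:
drive_tool(increments="0.54 0.62 -0.24 0 0.01 0.39 0; 0.56 0.59 -0.23 0 0.01 0.4 0; 0.59 0.57 -0.24 0.01 0.02 0.39 0; 0.65 0.64 0.17 -0.45 -0.14 0.65 0; 0.7 0.58 0.19 -0.45 -0.15 0.65 0; 0.74 0.52 0.2 -0.45 -0.14 0.65 0; 0.77 0.46 0.22 -0.45 -0.15 0.65 0; 0.81 0.4 0.22 -0.45 -0.15 0.65 0; 0.84 0.33 0.23 -0.45 -0.14 0.65 0; 0.86 0.27 0.23 -0.44 -0.15 0.65 0; 0.88 0.19 0.22 -0.45 -0.14 0.66 0; 0.89 0.13 0.22 -0.44 -0.15 0.65 0")

```text
t: 9.68
ee_pos: [0.4929, 0.2906, 0.1746]
tool_rot: [0.624, 0.754, 0.155, 0.133]
wrist_force: [1.9, -2.0, -1.4]
finger_gap: 0.0116
grasp_force: 30.0
```

```bash
python3 - <<'E'
from h import *
state(); p,q=place(.035)
plan([(p,q,3)],0)
E
```

```text
9.68 [0.4929 0.2906 0.1746] y ang 10.9 gap 0.0116 gf 30.0 F [ 1.9 -2.  -1.4] J [-0.07  0.24 -0.71  2.07  0.66  0.63 -1.05]
0.13 0.04 0.32 -0.08 -0.01 0.08 0; 0.13 0.03 0.32 -0.08 -0.01 0.09 0; 0.12 0.03 0.31 -0.08 -0.02 0.08 0
end [0.5131 0.3133 0.1332] [0.632 0.744 0.165 0.14 ]
```

Call:
drive_tool(increments="0 0 0 0 0 0 0; 0 0 0 0 0 0 0; 0 0 0 0 0 0 0")

```text
t: 10.05
ee_pos: [0.4939, 0.2883, 0.1752]
tool_rot: [0.624, 0.755, 0.154, 0.133]
wrist_force: [-0.2, -0.2, -0.9]
finger_gap: 0.0116
grasp_force: 30.0
```

```bash
python3 - <<'E'
from h import *
state(); p,q=place(.03)
plan([(p,q,4)],0)
for n in("scene","top"):
    s,P,M=snap(n); np.savez(n+"3.npz",P=P,f=s["frame"])
    c=s["frame"]; c=c[200:360,370:630] if n=="scene" else c[150:310,60:320]
    save(cv2.resize(c,None,fx=3,fy=3,interpolation=cv2.INTER_CUBIC),n+"3.png")
E
```

```text
10.05 [0.4939 0.2883 0.1752] y ang 11.0 gap 0.0116 gf 30.0 F [-0.2 -0.2 -0.9] J [-0.06  0.24 -0.71  2.07  0.66  0.63 -1.03]
0.11 0.03 0.26 -0.06 -0.01 0.06 0; 0.11 0.02 0.27 -0.06 -0.01 0.07 0; 0.11 0.02 0.26 -0.06 -0 0.06 0; 0.11 0.02 0.27 -0.07 -0.01 0.07 0
end [0.5154 0.3142 0.1285] [0.632 0.744 0.165 0.14 ]
```

View pics/scene3.png

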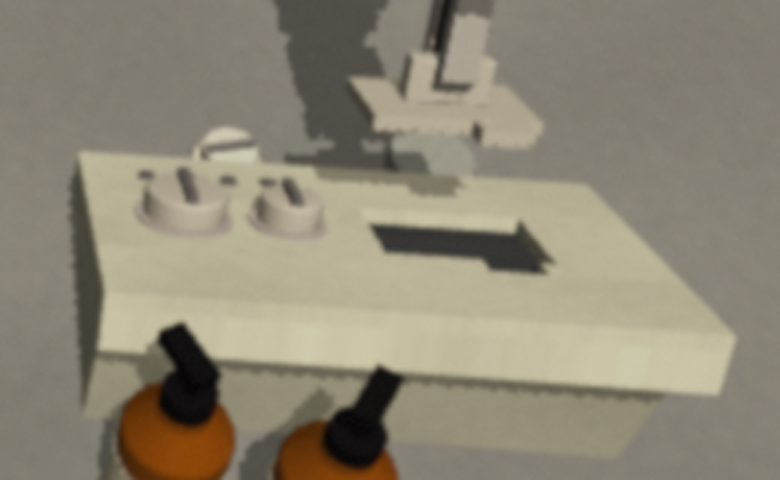

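The scene view shows the cover held above the bench side of the console, tab towards the camera at crop (505,130). The pocket's tab recess is at (520,265) on the same side, so the orientation matches.

```bash
cat > fit.py <<'E'
from h import *
from scipy.optimize import minimize
def sd(p,v,hx,hy,tx0,tx1,ty0,ty1):
    c,s=np.cos(v[2]),np.sin(v[2]); d=p-v[:2]; x=d[:,0]*c+d[:,1]*s; y=-d[:,0]*s+d[:,1]*c
    o1=np.maximum(abs(x)-hx,abs(y)-hy); o2=np.maximum(abs(x-(tx0+tx1)/2)-(tx1-tx0)/2,abs(y-(ty0+ty1)/2)-(ty1-ty0)/2); return np.minimum(o1,o2)
def fit(inn,out,dims):
    f=lambda v:(np.clip(sd(inn,v,*dims),0,.01)).sum()+(np.clip(-sd(out,v,*dims),0,.01)).sum()
    return min((minimize(f,[a,b,t],method="Nelder-Mead",options=dict(xatol=1e-5,fatol=1e-7,initial_simplex=np.array([a,b,t])+np.array([[0,0,0],[.004,0,0],[0,.004,0],[0,0,.05]]))) for a in(-.004,.004) for b in(-.004,.004) for t in(-.03,.03)),key=lambda o:o.fun)
PK=(.030,.047,.028,.044,.006,.038); CV=(.028,.045,.026,.042,.008,.036)
def onplane(P,eye,Rm,o,z):
    L=Rm.inv().apply(P.reshape(-1,3)-o); E=Rm.inv().apply(eye-o)
    t=(z-E[2])/(L[:,2]-E[2]); return L,(E+(L-E)*t[:,None])[:,:2]
E
cat > f1.py <<'E'
from fit import *
eyes=dict(scene=[1.12796724,.10102501,.75038248],top=[.40022902,-.04245915,1.27163138])
for n in eyes:
    P=np.load(n+"0.npz")["P"]; L,F=onplane(P,np.array(eyes[n]),DR,DP,.010)
    ok=(abs(F[:,0]-.005)<.06)&(abs(F[:,1])<.066)&~np.isnan(L[:,2])
    face=ok&(abs(L[:,2]-.010)<.06)
    zf=np.median(L[ok&(F[:,0]>.05),2]),np.median(L[ok&(F[:,0]<-.04),2]); print(n,"face z",zf)
    inn=ok&(L[:,2]<np.mean(zf)-.003); o=fit(F[inn],F[ok&~inn],PK); print(inn.sum(),o.x[:2],np.degrees(o.x[2]),o.fun)
# held cover
s=env.sense(); CQ=R.from_quat(s["tool_rot"])*FL.inv(); CP=s["ee_pos"]-CQ.apply(OFF)
P=np.load("scene3.npz")["P"]; L,F=onplane(P,np.array(eyes["scene"]),CQ,CP,.010)
ok=(abs(F[:,0]-.005)<.075)&(abs(F[:,1])<.07)&~np.isnan(L[:,2])
top=ok&(abs(L[:,2]-.010)<.004)&(abs(L[:,0])<.06); print("plate z",np.median(L[top,2]),top.sum())
A=np.c_[L[top,:2],np.ones(top.sum())]; print("tilt",np.degrees(np.linalg.lstsq(A,L[top,2],rcond=None)[0]))
# near side faces are visible below plane; outside = well below
occ=ok&(L[:,2]>.014); far=ok&(L[:,2]<-.004)
side=ok&~top&~occ&~far
o=fit(F[top&(L[:,2]>.007)],F[far|side],CV); print("cover in tool-pred frame",o.x[:2],np.degrees(o.x[2]),o.fun)
E
python3 f1.py
```

```text
scene face z (np.float64(0.010296478662669209), np.float64(0.010226744861185851))
764 [ 0.00155148 -0.00289447] 0.31900870356855787 0.1746308438241701
top face z (np.float64(0.010968358345930965), np.float64(0.01075682229341419))
1670 [ 0.0006506  -0.00050144] -0.6429416450700118 1.6961702413109174
plate z 0.009416004445403737 715
tilt [-1.1748733   0.34023779  0.55321588]
cover in tool-pred frame [ 0.0059154 -0.0023017] -0.9752897893178248 0.06330081077291658
```

```bash
cat >> f1.py <<'E'
for lo,hi in((-.042,-.028),(.026,.042)):
    m=ok&(L[:,2]>.006)&(L[:,2]<.014)&(L[:,1]>lo)&(L[:,1]<hi); print("minx",np.sort(L[m,0])[:6].round(4))
P=np.load("top3.npz")["P"]; L,F=onplane(P,np.array(eyes["top"]),CQ,CP,.010)
t=(abs(L[:,2]-.010)<.005)&(abs(L[:,0])<.06)&(abs(L[:,1])<.06); print("top sees",t.sum())
if t.sum()>20: print(np.percentile(L[t],[1,50,99],axis=0).round(4))
p,q=place(.022,.001,-.0005); plan([(p,q,5)],0)
E
python3 f1.py|tail -9
```

```text
cover in tool-pred frame [ 0.0059154 -0.0023017] -0.9752897893178248 0.06330081077291658
minx [-0.0291 -0.0287 -0.0274 -0.0271 -0.0263 -0.0255]
minx [-0.0239 -0.0228 -0.0228 -0.0226 -0.0219 -0.0185]
top sees 717
[[-0.026  -0.045   0.0054]
 [ 0.0101 -0.0231  0.0102]
 [ 0.0301  0.0441  0.0143]]
0.08 0.02 0.24 -0.05 -0.01 0.05 0; 0.08 0.02 0.24 -0.05 -0 0.05 0; 0.09 0.02 0.25 -0.05 -0.01 0.05 0; 0.09 0.02 0.24 -0.05 -0 0.05 0; 0.08 0.02 0.25 -0.04 -0.01 0.06 0
end [0.5194 0.3141 0.1216] [0.633 0.744 0.165 0.14 ]
```

Call:
drive_tool(increments="0.08 0.02 0.24 -0.05 0 0.05 0; 0.08 0.02 0.24 -0.05 0 0.05 0; 0.09 0.02 0.25 -0.05 -0.01 0.05 0; 0.09 0.02 0.24 -0.05 0 0.05 0; 0.08 0.02 0.25 -0.04 -0.01 0.06 0; 0 0 0 0 0 0 0; 0 0 0 0 0 0 0; 0 0 0 0 0 0 0")

```text
t: 11.15
ee_pos: [0.519, 0.3151, 0.122]
tool_rot: [0.632, 0.744, 0.165, 0.14]
wrist_force: [0.8, 0.2, -1.9]
finger_gap: 0.0113
grasp_force: 30.0
```

```bash
cat > st.py <<'E'
from h import *
s=state(); CQ=R.from_quat(s["tool_rot"])*FL.inv(); CP=s["ee_pos"]-CQ.apply(OFF)
print("cover in deck (mm)",(DR.inv().apply(CP-DP)*1e3).round(1),"rot deg",np.degrees((DR.inv()*CQ).as_rotvec()).round(2), "F deck",DR.inv().apply(s["wrist_force"]).round(1))
E
python3 - <<'E'
exec(open("st.py").read())
p,q=place(.013,.001,-.0005); plan([(p,q,2)],0)
p,q=place(.006,.001,-.0005); plan([(p,q,4)],0)
s,P,M=snap("scene"); save(cv2.resize(s["frame"][230:350,390:610],None,fx=3.6,fy=3.6,interpolation=cv2.INTER_CUBIC),"scene4.png")
E
```

```text
11.15 [0.519  0.3151 0.122 ] y ang 9.3 gap 0.0113 gf 30.0 F [ 0.8  0.2 -1.9] J [-0.21  0.37 -0.6   2.05  0.9   0.57 -1.3 ]
cover in deck (mm) [ 0.7  0.5 22.4] rot deg [ 0.11 -0.    0.03] F deck [-0.   0.1 -2.1]
-0.01 0 0.09 0 -0.01 0 0; -0.01 0.01 0.1 0 -0.01 0.01 0
end [0.5235 0.3148 0.1136] [0.633 0.744 0.165 0.14 ]
-0.01 0 0.08 0 -0 0 0; -0 0 0.08 0 -0.01 0 0; -0.01 0 0.08 0 -0 0 0; -0 0.01 0.09 0 -0.01 0.01 0
end [0.5264 0.3153 0.1073] [0.633 0.744 0.165 0.14 ]
```

View pics/scene4.png

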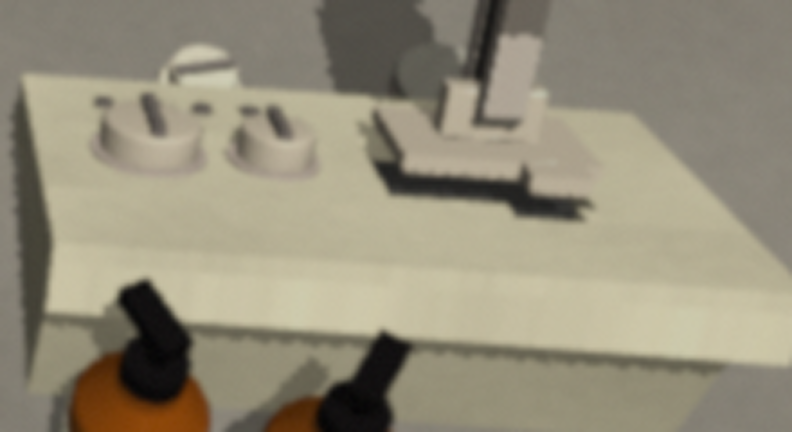

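The cover hovers just above the pocket, aligned. Its tab, near (560,180), is above the recess at (555,210). Now I'll lower it.

Call:
drive_tool(increments="-0.01 0 0.08 0 0 0 0; -0.01 0.01 0.08 0 0 0 0; 0 0 0.05 0 0 0 0; 0 0 0.05 0 0 0 0; 0 0 0.04 0 0 0 0; 0 0 0.03 0 0 0 0; 0 0 0 0 0 0 0")

```text
t: 12.08
ee_pos: [0.5258, 0.3155, 0.1064]
tool_rot: [0.632, 0.744, 0.165, 0.139]
wrist_force: [-3.7, -1.0, -0.5]
finger_gap: 0.0117
grasp_force: 29.9
```

```bash
python3 st.py
```

```text
12.07 [0.5258 0.3155 0.1064] y ang 9.3 gap 0.0117 gf 29.95 F [-3.7 -1.  -0.5] J [-0.23  0.41 -0.57  2.05  0.94  0.55 -1.33]
cover in deck (mm) [ 0.3 -0.1  5.4] rot deg [0.1  0.07 0.07] F deck [-3.7 -0.4  1.1]
```

Call:
drive_tool(increments="0 -0.02 0.03 0 0 0 0; 0 0 0.03 0 0 0 0; 0 0 0.03 0 0 0 0; 0 0 0.02 0 0 0 0; 0 0 0 0 0 0 0")

```text
t: 12.7
ee_pos: [0.5277, 0.3164, 0.1019]
tool_rot: [0.632, 0.744, 0.166, 0.139]
wrist_force: [-7.5, -0.7, 10.3]
finger_gap: 0.0118
grasp_force: 30.0
```

```bash
python3 st.py
```

```text
12.7 [0.5277 0.3164 0.1019] y ang 9.3 gap 0.0118 gf 30.0 F [-7.5 -0.7 10.3] J [-0.23  0.42 -0.56  2.05  0.96  0.55 -1.35]
cover in deck (mm) [0.2 0.4 0.5] rot deg [ 0.14 -0.02  0.07] F deck [-2.5  0.5 12.5]
```

The push-back is 12.5 N square to the face at depth about 0, so it is seated. Release and retreat.

Call:
drive_tool(increments="0 0 -0.02 0 0 0 0.4; 0 0 0 0 0 0 0.4; 0 0 0 0 0 0 0.4; 0 0 -0.2 0 0 0 0.4; 0 0 -0.5 0 0 0 0.4; 0 0 -0.8 0 0 0 0.4; 0 0 -0.9 0 0 0 0.4; 0 0 -0.9 0 0 0 0.4; -0.9 0 -0.3 0 0 0 0.4; -0.9 0 0 0 0 0 0.4; -0.9 0 0 0 0 0 0.4; 0 0 0 0 0 0 0.4")

```text
t: 14.2
ee_pos: [0.4744, 0.1672, 0.2657]
tool_rot: [0.633, 0.743, 0.165, 0.14]
wrist_force: [0.2, 0.9, 0.2]
finger_gap: 0.0376
grasp_force: 0.0
```

```bash
python3 - <<'E'
exec(open("st.py").read())
from fit import *
ims=[]
for n in("scene","top"):
    s,P,M=snap(n); c=s["frame"]; c=c[230:350,390:610] if n=="scene" else c[180:300,70:290]
    ims.append(cv2.resize(c,None,fx=2.4,fy=2.4,interpolation=cv2.INTER_CUBIC))
    L=DR.inv().apply(P.reshape(-1,3)-DP)
    for nm,(x0,x1,y0,y1) in dict(plate1=(-.024,-.01,-.04,.04),plate2=(.01,.024,-.04,.04),pl_l=(-.024,.024,-.042,-.03),pl_r=(-.024,.024,.03,.042),tab=(.03,.04,.01,.034),face=(-.08,-.05,-.06,.08),rib=(-.005,.005,-.02,.02)).items():
        m=(L[:,0]>x0)&(L[:,0]<x1)&(L[:,1]>y0)&(L[:,1]<y1)&(L[:,2]<.06); print(n,nm,m.sum(),(np.median(L[m,2])*1e3).round(1) if m.any() else "")
    r=(abs(L[:,0])<.02)&(abs(L[:,1])<.04)&(L[:,2]>.032)&(L[:,2]<.042)
    if r.sum()>5: (c,w,a)=cv2.minAreaRect(L[r][:,:2].astype(np.float32)); print("rib",c,w,a)
save(np.vstack(ims),"end.png")
E
```

```text
14.2 [0.4744 0.1672 0.2657] y ang 9.1 gap 0.0376 gf 0.0 F [0.2 0.9 0.2] J [ 0.16 -0.1  -0.6   2.14  0.11  0.66 -0.36]
cover in deck (mm) [ 1.000e-01 -1.382e+02  1.813e+02] rot deg [-0.01 -0.02 -0.13] F deck [0.4 0.9 0. ]
scene plate1 58 10.3
scene plate2 168 10.4
scene pl_l 86 10.1
scene pl_r 74 10.4
scene tab 147 -104.3
scene face 411 10.2
scene rib 74 35.8
rib (0.0007945862598717213, -0.0008460860699415207) (0.017737895250320435, 0.046539437025785446) 2.32572603225708
top plate1 156 11.4
top plate2 284 11.2
top pl_l 74 10.7
top pl_r 138 11.3
top tab 60 11.1
top face 722 11.0
top rib 86 36.9
rib (0.002742033451795578, 6.857700645923615e-05) (0.044625431299209595, 0.012668250128626823) 89.48027801513672
```

View pics/end.png

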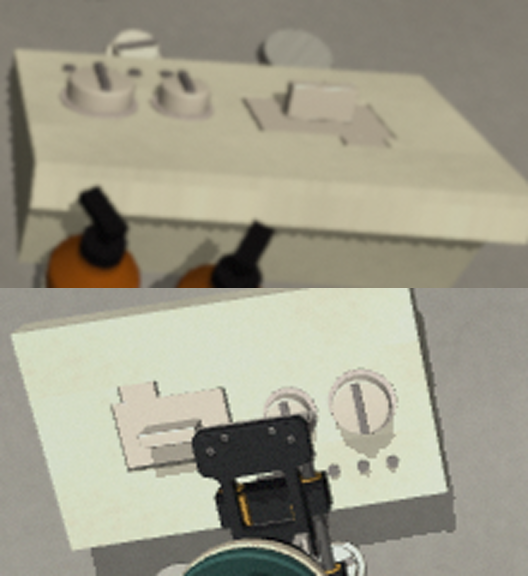

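The cover sits flush: plate and face read the same height in both cameras. Its tab is in the recess, at (365,140) in the scene view and (138,393) in the top view, and the gripper is clear.

```bash
python3 -c "
from plant import env
print(env.job_done())"
```

```text
the job is handed in; nothing more can be done
None
```

The job is handed in with no verdict returned; by my last camera check the lid is open, the cover sits flush in the pocket with its tab in the recess, the fingers are clear, and no bystander was knowingly touched (finished at about 14 s of the 54 s).

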